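# Set the pin pitch and load the drill jig

## Task

Load the two-pin drill jig for the long lever blank. First turn the jig's knob until the pointer on the sliding pin's carriage meets the long scribed line and leave it set there; then thread the long blank (not the short one of another job) over both pins, large hole on the thick pin, flat down on the pin shoulders, and thread the thick drill plate, guide bush upward and large hole on the thick pin, flat down on top of the blank. Leave the short blank and all other things on the bench where they lie.

Things in the scene. Friction and masses are not known exactly. Their poses are not given: they have to be found in the camera images.
- pin_a_seat (a point): Drill jig, fixed to the bench: foot of the thick fixed pin (12 mm, bullet-nosed) at the top of its shoulder (24 mm across), 30 mm above the bench; pin tip is 30 mm higher. Its x axis points along the jig to the other pin and on to the knob, z up. The jig (152 x 84 mm, rails 18 mm high) reaches from 28 mm behind this pin to 124 mm beyond it.
- pin_b_seat (a point): Foot of the thin pin (8 mm, bullet-nosed, same height and shoulder) on the jig's slide. 60 mm from the thick pin when the pointer is on the long scribed line.
- pitch_slide (a joint): Position of the slide that carries the thin pin and the pointer, m: 0 = pointer on the long scribed line (pin pitch 60 mm), grows as the pin moves away from the thick pin towards the knob. Driven only by the knob, 6 mm per radian; starts 4 to 8.5 mm out.
- knob_grip (a point): Centre of the bar grip of the knob at the end of the jig, about 46 mm above the bench: black bar 36 long (along its x), 10 thick (its y), 19 mm high (9.5 mm above and below), on a 32 mm disc. Axis vertical. Turning counterclockwise from above moves the slide outward, clockwise brings it back; stiff (0.1 N m), stays where it is left.
- blank_mid (a point): Centre of the long lever blank, bright steel plate 92 x 40 x 6 mm lying flat, x along its length, z up; a 22 mm wide tongue stands 18 mm beyond the end (-x) with the large hole. Holes 60 mm apart on the centre line. Weighs about 0.2 kg.
- blank_hole_a (a point): centre of the large hole (14 mm bore, right through) of the long blank, on its underside; goes over the thick pin.
- blank_hole_b (a point): centre of the small hole (10 mm bore, right through) of the long blank, on its underside; goes over the thin pin.
- drill_plate_mid (a point): Centre of the drill plate's slab, dark steel 92 x 44 x 12 mm lying flat, x along its length, z up; a round guide bush (18 mm wide, 10 mm high) stands on the middle of its top. Holes 60 mm apart, large one at the -x end. Weighs about 0.4 kg.
- drill_plate_hole_a (a point): centre of the large hole (14 mm bore, right through) of the drill plate, on its underside; goes over the thick pin.
- drill_plate_hole_b (a point): centre of the small hole (10 mm bore, right through) of the drill plate, on its underside; goes over the thin pin.
- short_blank_mid (a point): Centre of the short lever blank of another job: like the long one but 78 mm long with holes 46 mm apart (too close for the pins). To be left where it lies.
- cabinet_corner (a point): Nearest top corner of the fixed steel parts cabinet, 272 mm high, standing behind and to the right of the work at about 45 degrees: from here its faces run away ahead-left and ahead-right. An open low drawer (88 mm high at most) juts 30 mm nearer the robot just left of it. Keep the arm and gripper clear when swinging past.
- bearing: Bystander: ball bearing, 52 mm across, 15 high, lying flat; origin at its underside.
- bolt: Bystander: bolt with nut, 68 mm long, 21 thick, lying on the bench.
- tape: Bystander: roll of black tape, 64 mm across, 20 high; origin at its underside.
- air_coupler: Bystander: steel air coupler, 60 mm long, 25 thick, lying on the bench.
- measure: Bystander: tape measure, 84 x 67 x 29 mm; origin at its underside.

How it is judged (in metres and radians):
On the way, in this order (a step that is already met when the one before it is completed fails the run):
1. the knob has brought the pointer onto the long line (within 1.5 mm) (value of joint pitch_slide between -0.0015 and 0.0015 m), for 0.3 s.
2. the long blank lies threaded over both pins, flat on their shoulders, the pitch still set (all of step 1 and horizontal distance between blank_hole_a and pin_a_seat below 0.003 m and z of blank_hole_a in the frame of pin_a_seat between -0.002 and 0.002 m and horizontal distance between blank_hole_b and pin_b_seat below 0.003 m and z of blank_hole_b in the frame of pin_b_seat between -0.002 and 0.002 m), for 0.2 s.
At the end, for the whole second after the job is handed in: Pointer within 1.5 mm of the long line; long blank on both pins, hole centres within 3 mm of the matching pins and down on the shoulders within 2 mm; drill plate likewise, down on the blank within 2 mm; both at rest (all of step 2 and horizontal distance between drill_plate_hole_a and pin_a_seat below 0.003 m and z of drill_plate_hole_a in the frame of pin_a_seat between 0.004 and 0.008 m and horizontal distance between drill_plate_hole_b and pin_b_seat below 0.003 m and z of drill_plate_hole_b in the frame of pin_b_seat between 0.004 and 0.008 m and linear speed of each of blank, drill_plate below 0.02 m/s); the robot touches nothing.
It fails at once if the short blank is moved more than 30 mm (distance of short_blank_mid from where it was at the start of the episode above 0.03 m).
It fails at once if a loose bystander is moved more than 30 mm (distance of any of bearing, bolt, tape, air_coupler, measure from where it was at the start of the episode above 0.03 m).
It also fails if it takes over 72 s, if anything falls off the work surface, if the arm or the gripper's body presses on something with over 40 N, if the wrist force passes 120 N, or if a joint passes its speed limit or range.

## Robot

A 6-joint arm with a two-finger parallel gripper is mounted at the origin on the work surface; the furniture and walls round the work are solid. World frame = base frame: x ahead of the robot, y to its left, z up, the work surface at z = 0. Lengths are in m, angles in degrees, forces in N, time in s.
With the tool pointing down it reaches from about 0.35 to 0.875 m from the base axis. Payload 4.2 kg.
Tool frame: the origin (TCP) lies midway between the tips of the shut fingers; the grasp point (between the pads) lies 19 mm behind it; z points along the fingers, y is the direction in which the jaws open and shut (so a half turn about z gives the same grasp; the last joint's range is limited). The gripper opens to 87 mm and grips with 3 to 60 N. Pads are 19 mm wide; open, the fingers measure 117 mm over their backs; the gripper's body (75 mm by 190 mm) begins 51 mm behind the grasp point.
Start: joints at [-51.99, 22.042, 0.453, 0, -68.411, -14.817], TCP at [0.246, -0.574, 0.223] pointing down, gripper open.
Joint ranges: [-179.83, 179.83], [-69.29, 118.12], [-61.27, 80.66], [-181.25, 117.63], [-171.15, -9.14], [-177.46, 177.46]. Speed limits (degrees/s): [159.86, 159.86, 180, 180, 180, 180].

## Interface

Orientations are given as [roll, pitch, yaw] about the fixed x, y, z axes, in that order (R = Rz(yaw) Ry(pitch) Rx(roll)).
In Python, from station import telemetry, imaging, finish_job, nets gives the robot as it stands.
- The arm moves only by the tool drive_tool, never from a script. Its argument "rows" is a list of rows, each an object of numbers: "fingers": the finger opening in cm, from 0 to 8.7; "tx", "ty", "tz": the shift along the tool's x, y, z in cm; "twist": the turn about the tool's z in rad. In form: [{"fingers": .., "tx": .., "ty": .., "tz": .., "twist": ..}, ...]. A call has 1 to 10 rows; each row is the pose to reach, as a shift and turn from the pose commanded when the call began, along the tool's axes at that moment; what a row does not reach only later rows make up. A row lasts 1/12 s, in which the tool goes at most 41.7 mm and 7.16 degrees, less where a joint would pass 70% of its speed; a pose out of reach is approached as far as the arm can. A call with a gripper value outside its range is refused whole. The fingers move at their own pace and stop on an object; "force" is the grip in N (left out, the last holds). Time passes only in rows, so rows that repeat a pose let the fingers close. It gives the time, the measured TCP pose, the force and the opening at its end, in the units of the state.
- telemetry.sense(): the state, without advancing time (a new reading comes with each control period).
- imaging.capture(name): name is "scene" or "top"; returns a dict with "color" (420x560x3 uint8, blue, green, red), "mtx" (3x3 intrinsics, pixels), "R" (3x3) and "t" (3): a world point X has camera coordinates R X + t. Camera axes: x right, y down, z forward; pixel columns grow to the right and rows downward; lengths in m; the calibration is good to about 2 mm. A picture is of the moment at which its call begins. There is no depth.
- finish_job(): hands the job in, once; it reports no verdict.
Trained networks look in the newest picture that a camera, given by its name, has taken for a name from the list of things; names that differ only in an ending like _2 or _b are one class to them, and where a whole thing is asked for, a point or a joint stands for the part that bears it (a point fixed in the world has none). Each returns a list of dicts, best first, with "score" (0 to 1); they miss things now and then, are a little off and sometimes report something else, mostly with a low value. They report only what shows in the picture. A call takes as long as a camera call.
- nets.search_frame(camera, label): "point" ([x, y, z] in m, in world coordinates, good to about 4 mm: the middle of the surface that is visible of it).
- nets.spot_point(camera, label): "point" ([x, y, z] in m, in world coordinates, good to about 4 mm: a listed point, or the origin of a listed thing).
The state is a dict: "t": time; "joint_positions": joint angles; "qvel": joint speeds; "joint_torque": joint torques, N m; "ee_pos": TCP position; "eef_rot": TCP orientation; "contact_force": force on the tool from outside, world axes, zero at the start; "moment": the same for the moment, N m; "width": opening from 0.0 (shut) to 1.0 (fully open).
Only numpy, scipy, OpenCV 4.12 (cv2) and the standard library are available. Lean on these libraries where they do the work, as an engineer would, in place of code of your own. Each camera call takes 0.05 s, during which the arm holds its last target. There are 200 camera calls.

## Working session

There is one attempt and no reset: what is moved stays moved. The work goes in short steps, Python scripts to look and compute and a tool call to move; the robot and the scene stay as the last step left them, time stands still between calls to the robot, and variables do not carry over. Pictures are saved under pics/ and viewed, about 8 in all and at most 12, crops included, and the job is handed in when it is done.

Besides the shell and the picture viewer there is one more tool, called after "Call:" as name(argument=value, ...) on one line, values as JSON. drive_tool: Moves the arm, as the interface text tells. Its arguments: {"type":"object","properties":{"rows":{"type":"array"},"force":{"type":"number"}},"required":["rows"]}

```bash
ls; mkdir -p pics
cat > h.py <<'E'
import numpy as np, cv2
from station import telemetry, imaging, finish_job, nets
def cap(n,f=None):
    c=imaging.capture(n)
    for k in('mtx','R','t'): c[k]=np.array(c[k],float)
    c['color']=np.array(c['color'],np.uint8)
    if f: cv2.imwrite('pics/'+f,c['color'])
    return c
def ray(c,uv,z):
    d=c['R'].T@np.linalg.inv(c['mtx'])@np.array([uv[0],uv[1],1.]); o=-c['R'].T@c['t'].ravel()
    return o+d*(z-o[2])/d[2]
def proj(c,X):
    p=c['mtx']@(c['R']@np.array(X)+c['t'].ravel()); return p[:2]/p[2]
E
python3 - <<'E'
from h import *
a=cap('scene','s0.png');b=cap('top','t0.png')
print(telemetry.sense())
for c in(a,b): print(-c['R'].T@c['t'].ravel(),c['R'][2],c['mtx'][0,0])
for n in 'pin_a_seat pin_b_seat knob_grip blank_mid blank_hole_a blank_hole_b drill_plate_mid drill_plate_hole_a drill_plate_hole_b short_blank_mid cabinet_corner bearing bolt tape air_coupler measure'.split():
  for cam in('top','scene'):
    print(n,cam,[(np.round(d['point'],4).tolist(),round(d['score'],2)) for d in nets.spot_point(cam,n)[:2]])
E
```

```text
pics
{'t': 0.1, 'joint_positions': array([-5.19905580e+01,  2.20850643e+01,  3.88399297e-01, -2.55135005e-02,
       -6.84104718e+01, -1.48158577e+01]), 'qvel': array([ 0.03383665, -0.12245888,  0.19551302,  0.18141621,  0.09154649,
       -0.05171272]), 'joint_torque': array([ 7.99699374e-04, -3.91690493e+01,  1.87934983e+01,  4.23197374e+00,
        1.34497433e-02, -6.82479549e-05]), 'ee_pos': array([ 0.24595177, -0.57399441,  0.22158748]), 'eef_rot': array([ 1.79890361e+02, -4.47898513e-03, -1.56815821e+02]), 'contact_force': array([-0.49075445, -0.09532583,  0.18062602]), 'moment': array([-0.03098212,  0.02072225,  0.01151405]), 'width': 1.0001593920676632}
[-0.07614409  0.9931292   1.12644645] [ 0.40617478 -0.65071182 -0.64155762] 546.8867676510395
[4.26936869e-01 5.18953167e-04 1.40710938e+00] [ 0.0921431   0.02340024 -0.99547078] 543.7592970050383
pin_a_seat top [([0.4152, 0.2631, 0.0268], 0.96), ([0.3498, -0.2643, -0.0015], 0.62)]
pin_a_seat scene [([0.4132, 0.2642, 0.0304], 0.66)]
pin_b_seat top []
pin_b_seat scene [([0.4186, 0.1992, 0.0348], 0.53)]
knob_grip top [([0.4214, 
[... 1196 characters left out ...]
, -0.259, 0.2737], 0.75), ([0.4271, 0.0464, 0.0069], 0.63)]
cabinet_corner scene [([0.5389, -0.2591, 0.2734], 0.81)]
bearing top [([0.4858, -0.0913, 0.0035], 0.6)]
bearing scene [([0.4861, -0.0928, -0.0032], 0.66), ([0.6102, 0.0054, 0.0022], 0.26)]
bolt top [([0.3489, -0.2618, -0.0008], 0.58), ([0.4223, 0.1563, 0.0432], 0.29)]
bolt scene [([0.3488, -0.266, -0.0013], 0.51)]
tape top [([0.5894, 0.2236, -0.0014], 0.88), ([0.5416, -0.2609, 0.2716], 0.63)]
tape scene [([0.5859, 0.2245, 0.001], 0.85)]
air_coupler top [([0.5359, 0.1462, 0.0025], 0.68)]
air_coupler scene [([0.5398, 0.1479, 0.0013], 0.72)]
measure top [([0.6931, 0.0402, 0.0024], 0.88)]
measure scene [([0.6912, 0.0428, -0.003], 0.57)]
```

Run:
```python
from h import *
a=cv2.imread('pics/s0.png');b=cv2.imread('pics/t0.png')
cv2.imwrite('pics/s0v.png',a)
c=imaging.capture('top'); 
for k in('mtx','R','t'): c[k]=np.array(c[k],float)
print(*[proj(c,p).round() for p in([.415,.263,.03],[.421,.157,.046],[.583,-.004,.003],[.426,.046,.006],[.43,-.196,0])])
cv2.imwrite('pics/t0v.png',cv2.resize(b[90:330,130:400],None,fx=2.9,fy=2.5,interpolation=3)[:600,:800])
```

```text
[188. 269.] [229. 266.] [292. 202.] [274. 263.] [368. 260.]
```

View pics/t0.png

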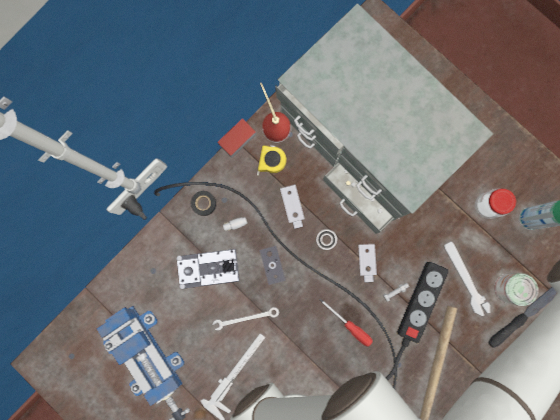

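View pics/s0.png

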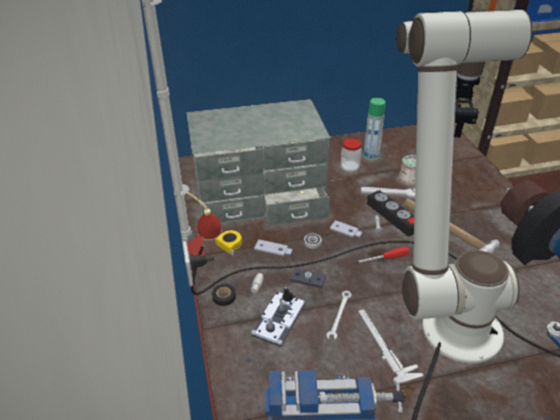

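The top picture shows the jig at about (208,268), the long blank at (292,206) with its tongue downward at about (297,226), the drill plate at (272,263), and the short blank at (367,262). Next I'll enlarge the jig, blank and plate.

Run:
```python
from h import *
b=cv2.imread('pics/t0.png');a=cv2.imread('pics/s0.png')
z=lambda im,x,y,w,h,f:cv2.resize(im[y:y+h,x:x+w],None,fx=f,fy=f,interpolation=cv2.INTER_CUBIC)
A=z(b,170,240,80,56,5) # 400x280
B=z(b,250,180,80,56,5); C=z(b,250,240,80,56,5)
D=z(a,240,280,80,56,5)
cv2.imwrite('pics/crop1.png',np.vstack([np.hstack([A,B]),np.hstack([D,C])]))
```

```text
(no output)
```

View pics/crop1.png

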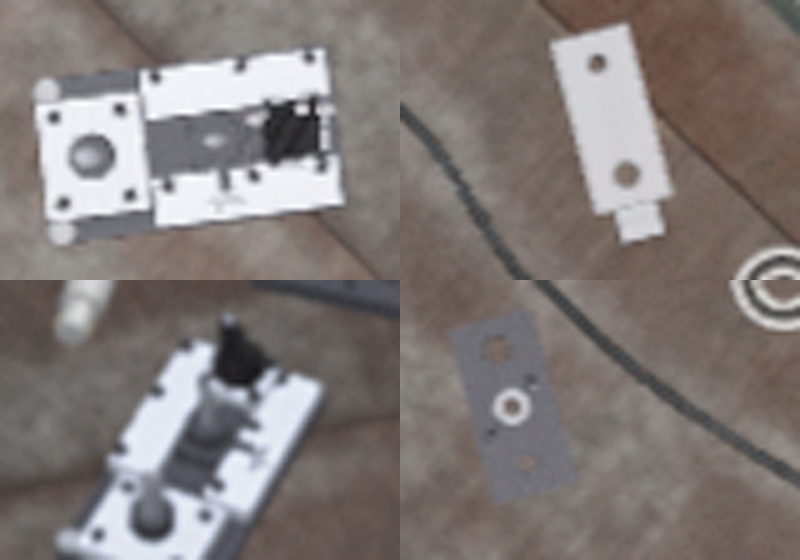

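The crops show the jig's thick pin tip at top pixel (188.4,271), the thin pin at about (212.6,268) and the knob at about (228.4,266.6). The long blank's large hole is at (295.4,215) and its small hole at (289.4,192.6). The plate's large hole is on the far side at about (269,254), the small one at about (275,276). Next I need the angle of the knob's bar and the pointer offset, so I'll average frames and stretch the contrast.

Run:
```python
from h import *
S=[];T=[]
for i in range(5): S.append(cap('scene'));T.append(cap('top'))
ms=np.mean([c['color'] for c in S],0);mt=np.mean([c['color'] for c in T],0)
print(np.std([c['color'][260:280,200:240] for c in T],0).mean())
np.savez('avg0.npz',s=ms,t=mt)
def z(im,x,y,w,h,f,lo,hi):
    p=np.clip((im[y:y+h,x:x+w]-lo)/(hi-lo),0,1)*255
    return cv2.resize(p.astype(np.uint8),None,fx=f,fy=f,interpolation=cv2.INTER_CUBIC)
A=z(mt,215,254,26,20,15,0,90); B=z(ms,277,284,26,20,15,0,90)
C=z(mt,198,256,45,30,8.8,60,255)[:264,:390]; D=z(ms,262,286,45,30,8.8,60,255)[:264,:390]
cv2.imwrite('pics/knob.png',np.vstack([np.hstack([A,B]),np.hstack([C,D])]))
for n in('knob_grip','pin_b_seat','pin_a_seat'):
  for cam in('top','scene'): print(n,cam,[(np.round(d['point'],4).tolist(),round(d['score'],2)) for d in nets.spot_point(cam,n)[:2]])
t=T[0]
X=ray(t,(188.4,271),.06);print('pinA',X); print('pinB',ray(t,(212.6,268),.06),'knob',ray(t,(228.4,266.6),.05))
print('jig yaw via corners', [ray(t,(170+u/5,240+v/5),.018).round(4) for u,v in((140,72),(325,48),(157,226),(343,205),(37,100),(145,95),(45,220))])
print('blank',ray(t,(295.4,215),.006),ray(t,(289.4,192.6),.006))
print('plate',ray(t,(250+97/5,240+68/5),.012),ray(t,(250+127/5,240+182/5),.012))
s=S[0]
print('s pinA',[proj(s,[.415,.263,.06]),proj(t,[.415,.263,.06])])
```

```text
1.1181639926558407
knob_grip top [([0.4232, 0.1573, 0.0431], 0.62)]
knob_grip scene [([0.4269, 0.1583, 0.0457], 0.51)]
pin_b_seat top [([0.4222, 0.1974, 0.0316], 0.44)]
pin_b_seat scene [([0.4188, 0.2, 0.0307], 0.57)]
pin_a_seat top [([0.4138, 0.2658, 0.0265], 0.82)]
pin_a_seat scene [([0.4165, 0.2624, 0.0298], 0.55)]
pinA [0.41113769 0.25682514 0.06      ]
pinB [0.41726354 0.19667717 0.06      ] knob [0.41983238 0.15863039 0.05      ]
jig yaw via corners [array([0.4524, 0.2399, 0.018 ]), array([0.4625, 0.1449, 0.018 ]), array([0.374 , 0.2318, 0.018 ]), array([0.3827, 0.1368, 0.018 ]), array([0.4392, 0.2929, 0.018 ]), array([0.4406, 0.2374, 0.018 ]), array([0.3782, 0.2891, 0.018 ])]
blank [ 0.54868227 -0.01157368  0.006     ] [0.60739325 0.00257817 0.006     ]
plate [0.45054148 0.05739743 0.012     ] [0.39224036 0.04323713 0.012     ]
s pinA [array([269.90942742, 318.11114467]), array([185.90710835, 269.48348163])]
```

View pics/knob.png

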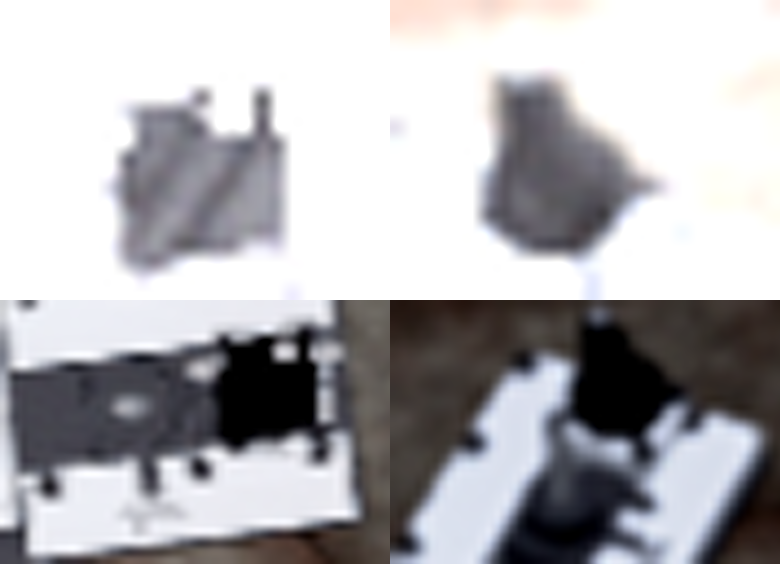

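The jig's yaw comes out near −84.3°, the knob at about (0.424, 0.1575), and faint diagonal edges of the bar show in the top tile. I'll stretch it harder.

Run:
```python
from h import *
d=np.load('avg0.npz');
def z(im,x,y,w,h,f,lo,hi):
    p=np.clip((im[y:y+h,x:x+w]-lo)/(hi-lo),0,1)*255
    return cv2.resize(p.astype(np.uint8),None,fx=f,fy=f,interpolation=cv2.INTER_CUBIC)
g=d['t'].mean(2);h=d['s'].mean(2)
print(g[260:274,221:236].round().astype(int))
A=z(g,218,256,20,20,20,12,45);B=z(h,279,286,20,20,20,12,45)
C=z(g,204,272,20,10,20,60,255);D=z(h,279,300,20,10,20,60,255)
cv2.imwrite('pics/knob2.png',np.vstack([np.hstack([A,B]),np.hstack([C,D])]))
```

```text
[[226 170  92 160 174 138  80  50 109 133  97  41 101 138 146]
 [120 109  79  56  52  49  49  74 182 211 165  43 158 183 200]
 [145 155 122  53  51  49  40  45 171 202 155  36 170 201 203]
 [196 170 118  47  49  46  44  49  55  50  42  45  49 169 165]
 [194 140  45  49  49  43  46  51  54  45  42  52  53 173 167]
 [131  89  46  47  43  44  52  53  51  40  50  57  58 142 143]
 [103  73  42  42  40  47  54  51  41  42  54  58  60 185 178]
 [115  86  44  40  45  51  53  44  41  52  56  58  58 186 182]
 [113  96  58  44  50  57  50  40  49  55  57  56  59 185 181]
 [110  93  57  47  55  51  43  43  52  53  56  55  62 181 180]
 [107  87  54  52  55  44  39  45  51  54  77  82  78  94 107]
 [106  98  66  53  50  69  87  92  89 121 171 166 107  92 163]
 [145 161 132  81  89 155 180 180 178 217 240 225 168 110 155]
 [221 244 220 171 185 214 223 219 219 218 231 218 149  86 168]]
```

View pics/knob2.png

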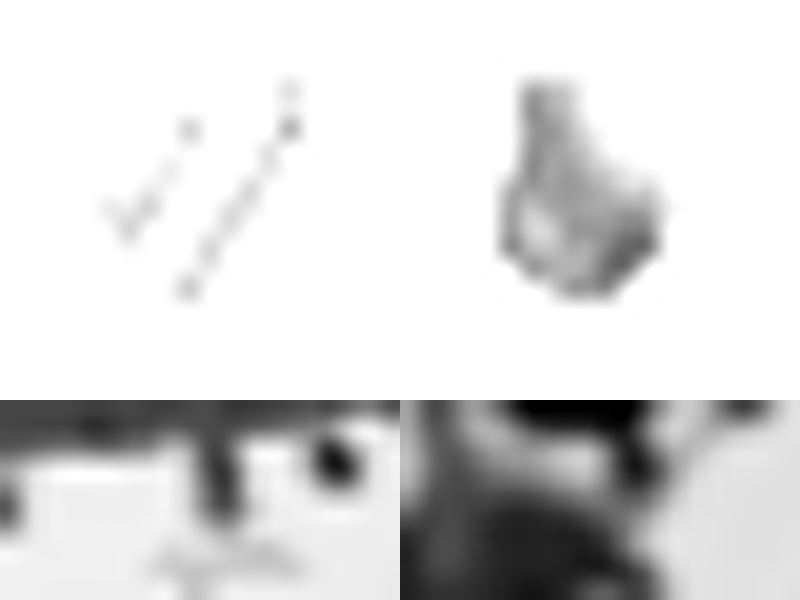

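The tiles show both bar edges, (290,130)→(188,290) and (190,130)→(128,232), a perpendicular 10.6 mm apart. So the bar runs at about −32° yaw and its centre is near pixel (227.3,265.8). The pointer is at column 215.1 and the long line at about 213.5, which puts the slide roughly 4.5–5 mm out. Now I'll plan the move.

```bash
cat >> h.py <<'E'
from scipy.spatial.transform import Rotation as Ro
def mv(p,yaw):
    s=telemetry.sense(); R=Ro.from_euler('xyz',s['eef_rot'],degrees=True).as_matrix()
    d=R.T@(np.array(p)-s['ee_pos'])*100
    tw=-((yaw-s['eef_rot'][2]+180)%360-180)
    print('t',s['t'],'pos',s['ee_pos'].round(4),'rot',s['eef_rot'].round(2),'F',np.round(s['contact_force'],1),'w',round(s['width']*87,1))
    print('-> tx %.2f ty %.2f tz %.2f twist %.3f'%(*d,np.radians(tw)))
E
python3 - <<'E'
from h import *
t=cap('top')
f=lambda u,v:(218+(u+.5)/20-.5,256+(v+.5)/20-.5)
P=[ray(t,f(*q),.0555) for q in((290,130),(188,290),(190,130),(128,232),(195,205))]
for a,b in((0,1),(2,3)): d=P[a]-P[b]; print(np.degrees(np.arctan2(d[1],d[0])))
print(P[4])
mv([.424,.1575,.12],-32)
E
```

```text
-33.59038101901708
-32.32421076600375
[0.42195624 0.16076069 0.0555    ]
t 2.6 pos [ 0.2462 -0.5745  0.2226] rot [-180.     -0.   -156.81] F [0.5 0.5 1.1] w 87.0
-> tx -45.17 ty 60.28 tz 10.25 twist -2.178
```

Call:
drive_tool(rows=[{"fingers":3,"tx":-45.2,"ty":60.3,"tz":4,"twist":-2.178},{"fingers":3,"tx":-45.2,"ty":60.3,"tz":4,"twist":-2.178},{"fingers":3,"tx":-45.2,"ty":60.3,"tz":4,"twist":-2.178},{"fingers":3,"tx":-45.2,"ty":60.3,"tz":4,"twist":-2.178},{"fingers":3,"tx":-45.2,"ty":60.3,"tz":4,"twist":-2.178},{"fingers":3,"tx":-45.2,"ty":60.3,"tz":4,"twist":-2.178},{"fingers":3,"tx":-45.2,"ty":60.3,"tz":4,"twist":-2.178},{"fingers":3,"tx":-45.2,"ty":60.3,"tz":4,"twist":-2.178},{"fingers":3,"tx":-45.2,"ty":60.3,"tz":4,"twist":-2.178},{"fingers":3,"tx":-45.2,"ty":60.3,"tz":4,"twist":-2.178}])

```text
t: 3.43
ee_pos: [0.3445, -0.1684, 0.2008]
eef_rot: [-179.9, -0.0, -84.9]
contact_force: [1.4, -0.3, 0.1]
width: 0.374
```

```bash
python3 -c "
from h import *
mv([.4235,.158,.1],-32.5)"
```

```text
t 3.4333 pos [ 0.3445 -0.1684  0.2008] rot [-1.7991e+02 -2.0000e-02 -8.4850e+01] F [ 1.4 -0.3  0.1] w 32.5
-> tx -31.80 ty -10.78 tz 10.09 twist -0.914
```

Call:
drive_tool(rows=[{"fingers":3,"tx":-31.8,"ty":-10.8,"tz":10,"twist":-0.9},{"fingers":3,"tx":-31.8,"ty":-10.8,"tz":10,"twist":-0.9},{"fingers":3,"tx":-31.8,"ty":-10.8,"tz":10,"twist":-0.9},{"fingers":3,"tx":-31.8,"ty":-10.8,"tz":10,"twist":-0.9},{"fingers":3,"tx":-31.8,"ty":-10.8,"tz":10,"twist":-0.9},{"fingers":3,"tx":-31.8,"ty":-10.8,"tz":10,"twist":-0.9},{"fingers":3,"tx":-31.8,"ty":-10.8,"tz":10,"twist":-0.9},{"fingers":3,"tx":-31.8,"ty":-10.8,"tz":10,"twist":-0.9},{"fingers":3,"tx":-31.8,"ty":-10.8,"tz":10,"twist":-0.9},{"fingers":3,"tx":-31.8,"ty":-10.8,"tz":10,"twist":-0.9}])

```text
t: 4.27
ee_pos: [0.4262, 0.1588, 0.0995]
eef_rot: [180.0, -0.0, -33.4]
contact_force: [-0.2, -0.2, -0.2]
width: 0.345
```

```bash
python3 -c "
from h import *
mv([.4235,.158,.043],-32.5)"
```

```text
t 4.2667 pos [0.4262 0.1588 0.0995] rot [ 1.7996e+02 -1.0000e-02 -3.3400e+01] F [-0.2 -0.2 -0.2] w 30.0
-> tx -0.18 ty 0.21 tz 5.65 twist -0.016
```

Call:
drive_tool(rows=[{"fingers":3,"tx":-0.2,"ty":0.2,"tz":3,"twist":-0.016},{"fingers":3,"tx":-0.2,"ty":0.2,"tz":5.65,"twist":-0.016},{"fingers":3,"tx":-0.2,"ty":0.2,"tz":5.65,"twist":-0.016},{"fingers":0.8,"tx":-0.2,"ty":0.2,"tz":5.65,"twist":-0.016},{"fingers":0.8,"tx":-0.2,"ty":0.2,"tz":5.65,"twist":-0.016},{"fingers":0.8,"tx":-0.2,"ty":0.2,"tz":5.65,"twist":-0.016},{"fingers":0.8,"tx":-0.2,"ty":0.2,"tz":5.65,"twist":-0.016}], force=10)

```text
t: 4.85
ee_pos: [0.4252, 0.1574, 0.0459]
eef_rot: [-179.5, -0.1, -32.7]
contact_force: [1.7, 7.5, -3.1]
width: 0.14
```

```bash
python3 -c "
from h import *
mv([.4235,.158,.043],-32.5)
print(telemetry.sense()['moment'])"
```

```text
t 4.85 pos [0.4252 0.1574 0.0459] rot [-1.795e+02 -1.500e-01 -3.272e+01] F [ 1.7  7.5 -3.1] w 12.2
-> tx -0.18 ty 0.04 tz 0.29 twist -0.004
[ 1.86979488 -0.39654891 -0.01787746]
```

Call:
drive_tool(rows=[{"fingers":0.5,"tx":0,"ty":-0.1,"tz":0,"twist":0},{"fingers":0.5,"tx":0,"ty":-0.1,"tz":0,"twist":0},{"fingers":0.5,"tx":0,"ty":-0.1,"tz":0,"twist":0}], force=30)

```text
t: 5.1
ee_pos: [0.4257, 0.1583, 0.0458]
eef_rot: [-179.6, -0.1, -32.7]
contact_force: [2.4, 4.3, 4.0]
width: 0.111
```

```bash
python3 -c "
from h import *
mv([.4235,.158,.043],-32.5)
print(telemetry.sense()['moment'])"
```

```text
t 5.1 pos [0.4257 0.1583 0.0458] rot [-1.7958e+02 -1.5000e-01 -3.2650e+01] F [2.4 4.3 4. ] w 9.6
-> tx -0.17 ty 0.15 tz 0.28 twist -0.003
[ 1.4255911  -0.44393198 -0.0510517 ]
```

Call:
drive_tool(rows=[{"fingers":0.5,"tx":0,"ty":-0.05,"tz":-0.1,"twist":0.11},{"fingers":0.5,"tx":0,"ty":-0.05,"tz":-0.1,"twist":0.22},{"fingers":0.5,"tx":0,"ty":-0.05,"tz":-0.1,"twist":0.33},{"fingers":0.5,"tx":0,"ty":-0.05,"tz":-0.1,"twist":0.44},{"fingers":0.5,"tx":0,"ty":-0.05,"tz":-0.1,"twist":0.55},{"fingers":0.5,"tx":0,"ty":-0.05,"tz":-0.1,"twist":0.66},{"fingers":0.5,"tx":0,"ty":-0.05,"tz":-0.1,"twist":0.77},{"fingers":0.5,"tx":0,"ty":-0.05,"tz":-0.1,"twist":0.82},{"fingers":0.5,"tx":0,"ty":-0.05,"tz":-0.1,"twist":0.82},{"fingers":0.5,"tx":0,"ty":-0.05,"tz":-0.1,"twist":0.82}], force=30)

```text
t: 5.93
ee_pos: [0.4246, 0.1576, 0.0458]
eef_rot: [-179.8, 0.1, -79.6]
contact_force: [2.3, 3.9, 3.6]
width: 0.111
```

```bash
python3 -c "
from h import *
mv([.4235,.158,.13],-82)
c=cap('scene');print(c['R'][2])
import cv2
cv2.imwrite('pics/x.png',c['color'])
print(telemetry.sense()['moment'])"
```

```text
t 5.9333 pos [0.4246 0.1576 0.0458] rot [-1.7981e+02  1.0000e-01 -7.9580e+01] F [2.3 3.9 3.6] w 9.6
-> tx -0.07 ty 0.08 tz -8.42 twist 0.042
[ 0.40617478 -0.65071182 -0.64155762]
[ 1.44136789 -0.35141774 -0.04032816]
```

Call:
drive_tool(rows=[{"fingers":3,"tx":0,"ty":0,"tz":0,"twist":0},{"fingers":3,"tx":0,"ty":0,"tz":0,"twist":0},{"fingers":3,"tx":0,"ty":0,"tz":0,"twist":0},{"fingers":3,"tx":0,"ty":0,"tz":-4,"twist":0},{"fingers":3,"tx":0,"ty":0,"tz":-8,"twist":0},{"fingers":5,"tx":0,"ty":0,"tz":-10,"twist":0}])

```text
t: 6.48
ee_pos: [0.4235, 0.1559, 0.1477]
eef_rot: [-180.0, -0.0, -79.6]
contact_force: [1.2, 0.3, 0.3]
width: 0.361
```

```bash
python3 -c "
from h import *
mv([.579,-.0035,.10],13.5)"
```

```text
t 6.4833 pos [0.4235 0.1559 0.1477] rot [-1.7996e+02 -4.0000e-02 -7.9640e+01] F [1.2 0.3 0.3] w 31.4
-> tx 18.47 ty -12.42 tz 4.79 twist -1.626
```

Call:
drive_tool(rows=[{"fingers":6,"tx":18.5,"ty":-12.4,"tz":3,"twist":-1.626},{"fingers":6,"tx":18.5,"ty":-12.4,"tz":3,"twist":-1.626},{"fingers":6,"tx":18.5,"ty":-12.4,"tz":3,"twist":-1.626},{"fingers":6,"tx":18.5,"ty":-12.4,"tz":3,"twist":-1.626},{"fingers":6,"tx":18.5,"ty":-12.4,"tz":3,"twist":-1.626},{"fingers":6,"tx":18.5,"ty":-12.4,"tz":3,"twist":-1.626},{"fingers":6,"tx":18.5,"ty":-12.4,"tz":3,"twist":-1.626},{"fingers":6,"tx":18.5,"ty":-12.4,"tz":3,"twist":-1.626},{"fingers":6,"tx":18.5,"ty":-12.4,"tz":3,"twist":-1.626},{"fingers":6,"tx":18.5,"ty":-12.4,"tz":3,"twist":-1.626}])

```text
t: 7.32
ee_pos: [0.5763, -0.0047, 0.1132]
eef_rot: [179.9, 0.3, -12.7]
contact_force: [0.2, -0.0, -0.5]
width: 0.688
```

Run:
```python
from h import *
mv([.579,-.0035,.02],13.5)
S=[];T=[]
for i in range(6): S.append(cap('scene'));T.append(cap('top'))
ms=np.mean([c['color'] for c in S],0);mt=np.mean([c['color'] for c in T],0)
np.savez('avg1.npz',s=ms,t=mt); o=np.load('avg0.npz')
def z(im,x,y,w,h,f,lo,hi):
    p=np.clip((im[y:y+h,x:x+w]-lo)/(hi-lo),0,1)*255
    return cv2.resize(p.astype(np.uint8),None,fx=f,fy=f,interpolation=cv2.INTER_CUBIC)
r=[]
for m in(o,{'s':ms,'t':mt}):
    r.append(np.hstack([z(m['t'],197,260,32,24,12.5,60,255),z(m['s'],268,294,32,24,12.5,60,255)]))
cv2.imwrite('pics/ptr.png',np.vstack(r))
for n in('pin_b_seat','pin_a_seat','knob_grip'):
  for cam in('top','scene'): print(n,cam,[(np.round(d['point'],4).tolist(),round(d['score'],2)) for d in nets.spot_point(cam,n)[:1]])
```

```text
t 7.3167 pos [ 0.5763 -0.0047  0.1132] rot [179.85   0.33 -12.72] F [ 0.2 -0.  -0.5] w 59.8
-> tx 0.29 ty -0.20 tz 9.32 twist -0.458
pin_b_seat top []
pin_b_seat scene [([0.4198, 0.2048, 0.0303], 0.55)]
pin_a_seat top [([0.4127, 0.2648, 0.031], 0.75)]
pin_a_seat scene [([0.4136, 0.2604, 0.0282], 0.72)]
knob_grip top [([0.5337, 0.1474, 0.0028], 0.66)]
knob_grip scene [([0.4244, 0.1594, 0.0448], 0.52)]
```

View pics/ptr.png

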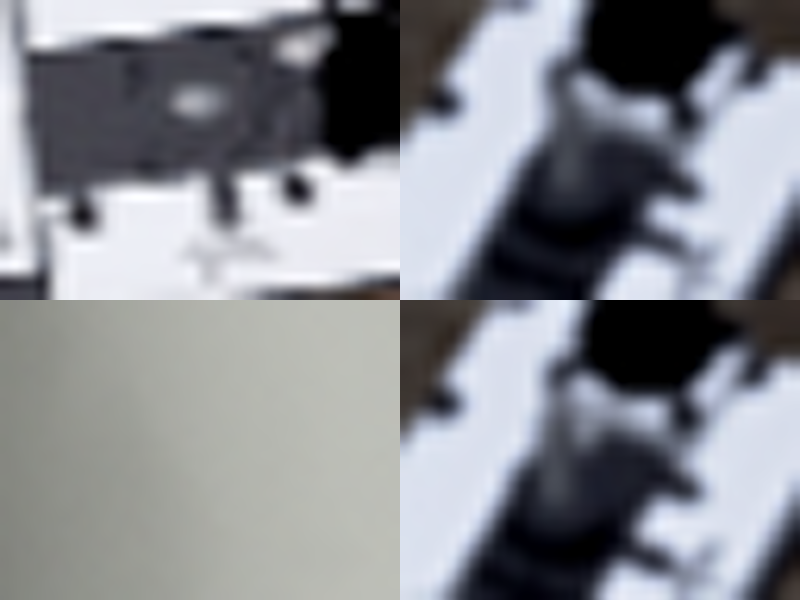

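The top view is blocked by the elbow. In the scene view the pointer has moved toward the scribed marks, about (655,555) against marks near (700,565). I'll rectify both pictures into jig coordinates and read off profiles.

```bash
cat >> h.py <<'E'
A0=np.array([.4125,.2645]);JY=np.radians(-84.3)
def rect(c,img,z=.0185,x0=-30,x1=125,y0=-44,y1=44,k=4):
    ex=np.array([np.cos(JY),np.sin(JY)]);ey=np.array([-ex[1],ex[0]])
    q=np.float32([[x0,y1],[x1,y1],[x1,y0],[x0,y0]])
    src=np.float32([proj(c,[*(A0+ex*a/1000+ey*b/1000),z]) for a,b in q])
    W,H=(x1-x0)*k,(y1-y0)*k
    M=cv2.getPerspectiveTransform(src,np.float32([[0,0],[W,0],[W,H],[0,H]]))
    return cv2.warpPerspective(img.astype(np.float32),M,(W,H),flags=cv2.INTER_CUBIC)
E
python3 - <<'E'
from h import *
S=cap('scene');T=cap('top')
o=np.load('avg0.npz');n=np.load('avg1.npz')
kw=dict(x0=30,x1=95,y0=-44,y1=-4,k=6)
ims=[rect(T,o['t'],**kw),rect(S,o['s'],**kw),rect(S,n['s'],**kw)]
cv2.imwrite('pics/rect.png',np.vstack([np.hstack([np.clip(i,0,255) for i in ims[:2]]),np.hstack([np.clip(ims[2],0,255),np.clip(128+(ims[2]-ims[1]),0,255)])]).astype(np.uint8))
for im in ims:
  g=im.mean(2)
  for y in range(-10,-40,-2):
    print(y,g[int((-4-y)*6),::12].round().astype(int)[5:28])
  print()
E
```

```text
-10 [112 113 114 114 111 109 110 113 111 110 111 113 116 115 110 105 106 107
 113 115 106 107  99]
-12 [117 115 112 110 100  96 104 112 111 111 114 116 117 108 101 102 106 111
 116 112 106 109 105]
-14 [132 133 135 133 119 110 114 123 124 133 131 121 117 112 112 117 121 124
 128 125 121 134 142]
-16 [187 197 202 199 183 166 158 160 159 181 180 147 115 124 153 168 165 162
 156 157 177 207 216]
-18 [219 242 252 255 251 244 234 227 221 231 218 163 112 128 197 241 237 216
 183 135 149 214 245]
-20 [214 241 245 244 246 248 248 248 249 250 228 167 109 115 192 244 249 229
 188 104  90 158 218]
-22 [216 241 245 243 243 243 243 244 244 245 226 171 117 119 198 240 247 231
 200 125  90 141 221]
-24 [227 242 245 244 244 244 243 244 245 243 223 169 121 129 198 233 247 243
 226 185 162 185 231]
-26 [239 243 245 244 244 244 244 245 245 243 230 190 154 159 203 230 243 244
 242 235 228 231 240]
-28 [244 244 244 244 244 244 244 245 239 234 234 219 198 200 228 239 243 243
 245 248 249 246 243]
-30 [244 244 244 244 244 244 244 239 227 220 226 227 217 210 215 218 231 240
 242 242 242 242 242]
-32 [244 24
[... 2656 characters left out ...]
32 233]
-26 [235 235 234 234 234 234 233 226 210 186 173 169 175 188 191 196 209 222
 233 234 234 233 232]
-28 [234 234 234 234 234 234 231 225 208 195 186 182 184 189 186 193 206 219
 230 234 234 233 232]
-30 [234 234 234 234 235 235 233 232 224 218 205 197 200 211 213 216 220 226
 232 234 234 233 233]
-32 [236 236 236 236 237 238 237 237 236 229 222 214 214 228 233 232 235 236
 235 235 236 235 234]
-34 [240 236 237 239 238 235 237 236 235 233 225 221 226 233 235 239 238 235
 235 234 232 232 233]
-36 [220 222 219 217 219 213 214 214 214 210 211 208 211 218 216 216 215 216
 209 211 208 207 209]
-38 [173 177 173 170 166 170 165 165 169 166 166 167 170 168 172 168 163 166
 165 164 164 164 158]
```

View pics/rect.png

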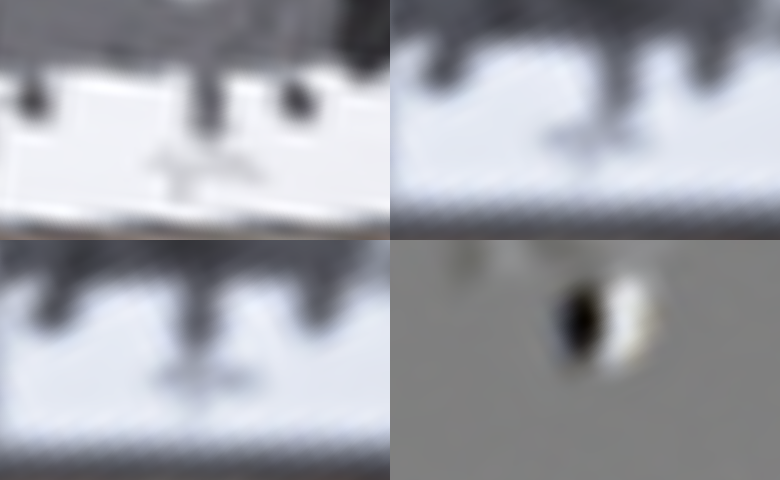

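The first picture pair and the profiles agree. Before the turn, pointer minus line was about 4.7 mm (top) and 5.4 mm (scene), or 4.8 mm once parallax is solved for. The knob turned 0.819 rad, which is 4.9 mm. In the new scene view the pointer at (200,320) stands over the line at (195,395), so the pitch is set to about 0.2 mm. Next come precise hole and pin positions.

```bash
cat >> h.py <<'E'
def blob(c,img,P,z,r,sign=1,k=5):
    """centroid of dark (sign 1) blob near world P on plane z, radius r mm; axis-aligned world patch"""
    m=r/1000
    q=np.float32([[m,m],[m,-m],[-m,-m],[-m,m]])
    src=np.float32([proj(c,[P[0]+a,P[1]+b,z])for a,b in q]);W=int(2*r*k)
    M=cv2.getPerspectiveTransform(src,np.float32([[0,0],[W,0],[W,W],[0,W]]))
    g=cv2.warpPerspective(img.astype(np.float32).mean(2),M,(W,W),flags=cv2.INTER_CUBIC)
    yy,xx=np.mgrid[:W,:W]; rr=np.hypot(xx-W/2+.5,yy-W/2+.5)/k
    bg=np.median(g[(rr>r*.8)&(rr<r)]); w=np.clip(sign*(bg-g),0,None); w[(w<.25*w[rr<r*.6].max())|(rr>r*.85)]=0
    cx,cy=(w*xx).sum()/w.sum(),(w*yy).sum()/w.sum()
    return np.array([P[0]+m-(cy+.5)/k/1000,P[1]+m-(cx+.5)/k/1000])
def it(c,img,P,z,r,sign=1):
    for _ in range(4): P=blob(c,img,P,z,r,sign)
    return P
E
python3 - <<'E'
from h import *
S=cap('scene');T=cap('top');o=np.load('avg0.npz')
def an(a,b): d=b-a; return np.linalg.norm(d)*1000,np.degrees(np.arctan2(d[1],d[0])),(a+b)/2
for nm,c,im in(('top',T,o['t']),('scn',S,o['s'])):
    ba=it(c,im,[.5497,-.0106],.005,12);bb=it(c,im,[.6084,.0036],.005,11)
    pa=it(c,im,[.4515,.0584],.011,12);pb=it(c,im,[.393,.044],.011,11)
    bush=it(c,im,[.4225,.0505],.022,14,-1)
    pin=it(c,im,A0,.026,20)
    print(nm,'blank',ba.round(4),bb.round(4),an(ba,bb),'\n plate',pa.round(4),pb.round(4),an(pa,pb),'bush',bush.round(4),'\n pinA',pin.round(4))
E
```

```text
top blank [ 0.5502 -0.0105] [0.6086 0.0034] (np.float64(60.06185479022645), np.float64(13.372081499590662), array([ 0.57938914, -0.00353439])) 
 plate [0.4519 0.058 ] [0.3913 0.0416] (np.float64(62.824118848985336), np.float64(-164.90928762206033), array([0.42161939, 0.04979102])) bush [0.4217 0.0511] 
 pinA [0.4113 0.2636]
scn blank [ 0.5552 -0.0126] [0.614  0.0013] (np.float64(60.35135197649197), np.float64(13.332626417066592), array([ 0.58458826, -0.00562669])) 
 plate [0.457  0.0552] [0.398  0.0415] (np.float64(60.58400124270506), np.float64(-166.94534507298195), array([0.42750492, 0.04835798])) bush [0.426 0.05 ] 
 pinA [0.4147 0.2642]
```

Both cameras give a 60.1–60.4 mm hole pitch at yaw 13.35°. They disagree by about 5 mm in x, and the knob grip puts the truth roughly midway. I'll use blank mid (0.5822, −0.005) and pin A (0.4143, 0.2628) at −84.3°.

```bash
python3 -c "
from h import *
mv([.5822,-.005,.03],13.4)"
```

```text
t 8.4167 pos [ 0.5785 -0.0033  0.1149] rot [-180.      0.    -12.99] F [ 0.7 -0.3  0.2] w 60.2
-> tx 0.39 ty 0.08 tz 8.49 twist -0.461
```

Call:
drive_tool(rows=[{"fingers":6,"tx":0.4,"ty":0.1,"tz":3,"twist":-0.12},{"fingers":6,"tx":0.4,"ty":0.1,"tz":6,"twist":-0.24},{"fingers":6,"tx":0.4,"ty":0.1,"tz":8.5,"twist":-0.36},{"fingers":6,"tx":0.4,"ty":0.1,"tz":8.5,"twist":-0.461},{"fingers":6,"tx":0.4,"ty":0.1,"tz":8.5,"twist":-0.461}])

```text
t: 8.83
ee_pos: [0.581, -0.0055, 0.028]
eef_rot: [180.0, 0.2, 13.5]
contact_force: [1.0, 0.7, 0.9]
width: 0.688
```

```bash
python3 -c "
from h import *
mv([.5822,-.005,.0025],13.4)"
```

```text
t 8.8333 pos [ 0.581  -0.0055  0.028 ] rot [179.99   0.24  13.52] F [1.  0.7 0.9] w 59.8
-> tx 0.14 ty -0.02 tz 2.55 twist 0.002
```

Call:
drive_tool(rows=[{"fingers":6,"tx":0.1,"ty":0,"tz":1.5,"twist":0},{"fingers":6,"tx":0.1,"ty":0,"tz":2.5,"twist":0},{"fingers":6,"tx":0.1,"ty":0,"tz":2.5,"twist":0},{"fingers":3.5,"tx":0.1,"ty":0,"tz":2.5,"twist":0},{"fingers":3.5,"tx":0.1,"ty":0,"tz":2.5,"twist":0},{"fingers":3.5,"tx":0.1,"ty":0,"tz":2.5,"twist":0},{"fingers":3.5,"tx":0.1,"ty":0,"tz":2.5,"twist":0},{"fingers":3.5,"tx":0.1,"ty":0,"tz":2.5,"twist":0}], force=30)

```text
t: 9.5
ee_pos: [0.5837, -0.0049, 0.0059]
eef_rot: [180.0, -0.1, 13.4]
contact_force: [-1.9, -0.9, 14.4]
width: 0.438
```

```bash
python3 -c "
from h import *
mv([.5822,-.005,.0025],13.4)
"
```

```text
t 9.5 pos [ 0.5837 -0.0049  0.0059] rot [ 1.7999e+02 -8.0000e-02  1.3430e+01] F [-1.9 -0.9 14.4] w 38.1
-> tx -0.15 ty -0.02 tz 0.34 twist 0.001
```

Call:
drive_tool(rows=[{"fingers":3.5,"tx":0,"ty":0,"tz":-3,"twist":0},{"fingers":3.5,"tx":0,"ty":0,"tz":-7,"twist":0},{"fingers":3.5,"tx":0,"ty":0,"tz":-10,"twist":0},{"fingers":3.5,"tx":0,"ty":0,"tz":-10,"twist":0}], force=40)

```text
t: 9.83
ee_pos: [0.5879, -0.0044, 0.1125]
eef_rot: [179.9, -0.8, 13.5]
contact_force: [1.0, -0.2, 0.8]
width: 0.402
```

```bash
python3 -c "
from h import *
c=cap('scene','s2.png')
cv2.imwrite('pics/s2c.png',cv2.resize(c['color'][190:340,200:360],None,fx=4,fy=4,interpolation=2))
mv([.4174,.2332,.12],-84.4)
"
```

```text
t 9.8833 pos [ 0.5858 -0.0044  0.1094] rot [179.98  -0.54  13.45] F [-0.5  0.2 -0.3] w 34.9
-> tx -10.85 ty -27.03 tz -1.17 twist 1.708
```

View pics/s2c.png

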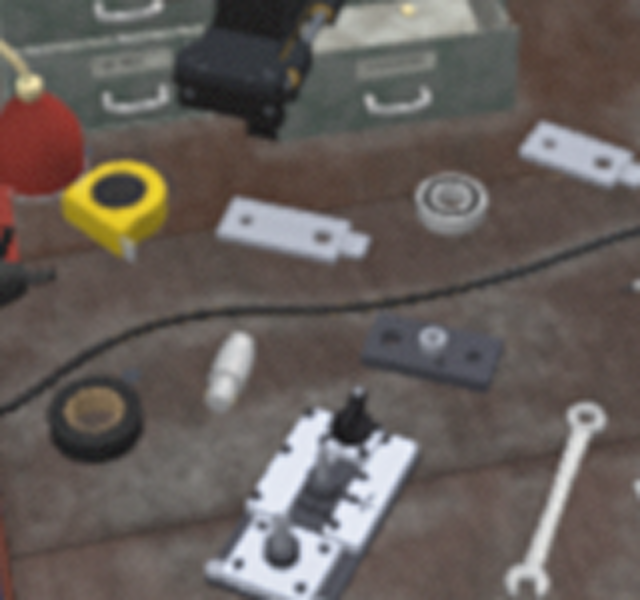

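The picture shows the blank still lying at crop (290,228) and the gripper empty, so the grasp slipped over the top. I'll measure the blank again, then descend again and check the height before closing.

```bash
python3 -c "
from h import *
S=cap('scene')
for im in (np.load('avg1.npz')['s'],S['color']):
  print(it(S,im,[.5552,-.0126],.005,12),it(S,im,[.614,.0013],.005,11))
mv([.5822,-.005,.02],13.4)
"
```

```text
[ 0.55524381 -0.01257345] [0.61396297 0.0013243 ]
[ 0.55513728 -0.01275882] [0.61387531 0.00123037]
t 9.9333 pos [ 0.5839 -0.0047  0.1068] rot [-179.98   -0.23   13.4 ] F [-0.4 -0.8 -0.7] w 34.8
-> tx -0.21 ty -0.00 tz 8.68 twist 0.000
```

Call:
drive_tool(rows=[{"fingers":7,"tx":-0.2,"ty":0,"tz":4,"twist":0},{"fingers":7,"tx":-0.2,"ty":0,"tz":7.5,"twist":0},{"fingers":7,"tx":-0.2,"ty":0,"tz":9,"twist":0},{"fingers":7,"tx":-0.2,"ty":0,"tz":9.8,"twist":0},{"fingers":7,"tx":-0.2,"ty":0,"tz":10.3,"twist":0},{"fingers":7,"tx":-0.2,"ty":0,"tz":10.3,"twist":0},{"fingers":7,"tx":-0.2,"ty":0,"tz":10.3,"twist":0}])

```text
t: 10.52
ee_pos: [0.5817, -0.0054, 0.0023]
eef_rot: [180.0, -0.1, 13.4]
contact_force: [-0.4, -0.5, 0.2]
width: 0.784
```

```bash
python3 -c "
from h import *
c=cap('scene','s3.png')
cv2.imwrite('pics/s3c.png',cv2.resize(c['color'][200:270,220:320],None,fx=6,fy=6,interpolation=2))
mv([.5822,-.005,.002],13.4)
"
```

```text
t 10.5667 pos [ 0.5818 -0.0053  0.0025] rot [-1.800e+02 -8.000e-02  1.342e+01] F [-1.2  0.9  0.4] w 68.5
-> tx 0.04 ty -0.02 tz 0.05 twist 0.000
```

View pics/s3c.png

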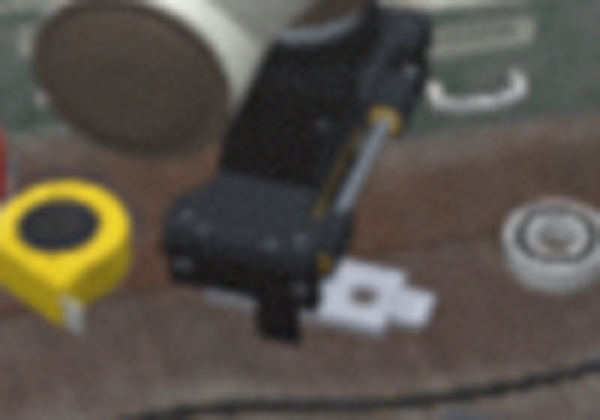

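The picture shows the fingers straddling the blank: the left finger tip is at crop (280,330) and the large hole at (365,295). There is no contact force at z = 2.5 mm. Now I'll close in stages.

Call:
drive_tool(rows=[{"fingers":4.4,"tx":0,"ty":0,"tz":0,"twist":0},{"fingers":4.4,"tx":0,"ty":0,"tz":0,"twist":0},{"fingers":4.4,"tx":0,"ty":0,"tz":0,"twist":0},{"fingers":4.4,"tx":0,"ty":0,"tz":0,"twist":0}], force=20)

```text
t: 10.9
ee_pos: [0.5814, -0.0054, 0.0022]
eef_rot: [-180.0, -0.0, 13.4]
contact_force: [-0.0, 0.8, -0.4]
width: 0.584
```

Call:
drive_tool(rows=[{"fingers":3.5,"tx":0,"ty":0,"tz":0,"twist":0},{"fingers":3.5,"tx":0,"ty":0,"tz":0,"twist":0}], force=20)

```text
t: 11.07
ee_pos: [0.5813, -0.0054, 0.002]
eef_rot: [-180.0, -0.0, 13.4]
contact_force: [-0.4, -0.8, 0.8]
width: 0.455
```

Call:
drive_tool(rows=[{"fingers":3.5,"tx":0,"ty":0,"tz":0,"twist":0},{"fingers":3.5,"tx":0,"ty":0,"tz":0,"twist":0},{"fingers":3.5,"tx":0,"ty":0,"tz":0,"twist":0}], force=40)

```text
t: 11.32
ee_pos: [0.5812, -0.0054, 0.002]
eef_rot: [180.0, -0.0, 13.4]
contact_force: [-0.4, -0.4, 1.3]
width: 0.449
```

Call:
drive_tool(rows=[{"fingers":3.5,"tx":0,"ty":0,"tz":-3,"twist":0},{"fingers":3.5,"tx":0,"ty":0,"tz":-6,"twist":0},{"fingers":3.5,"tx":0,"ty":0,"tz":-10,"twist":0},{"fingers":3.5,"tx":0,"ty":0,"tz":-12,"twist":0}])

```text
t: 11.65
ee_pos: [0.5829, -0.0053, 0.126]
eef_rot: [180.0, -0.3, 13.5]
contact_force: [1.7, 0.5, -1.1]
width: 0.452
```

```bash
python3 -c "
from h import *
mv([.4173,.2337,.125],-84.3)
"
```

```text
t 11.65 pos [ 0.5829 -0.0053  0.126 ] rot [179.95  -0.31  13.47] F [ 1.7  0.5 -1.1] w 39.3
-> tx -10.54 ty -27.10 tz 0.02 twist 1.706
```

Call:
drive_tool(rows=[{"fingers":3.5,"tx":-10.5,"ty":-27.1,"tz":0,"twist":1.706},{"fingers":3.5,"tx":-10.5,"ty":-27.1,"tz":0,"twist":1.706},{"fingers":3.5,"tx":-10.5,"ty":-27.1,"tz":0,"twist":1.706},{"fingers":3.5,"tx":-10.5,"ty":-27.1,"tz":0,"twist":1.706},{"fingers":3.5,"tx":-10.5,"ty":-27.1,"tz":0,"twist":1.706},{"fingers":3.5,"tx":-10.5,"ty":-27.1,"tz":0,"twist":1.706},{"fingers":3.5,"tx":-10.5,"ty":-27.1,"tz":0,"twist":1.706},{"fingers":3.5,"tx":-10.5,"ty":-27.1,"tz":0,"twist":1.706},{"fingers":3.5,"tx":-10.5,"ty":-27.1,"tz":0,"twist":1.706},{"fingers":3.5,"tx":-10.5,"ty":-27.1,"tz":0,"twist":1.706}])

```text
t: 12.48
ee_pos: [0.4147, 0.2352, 0.1218]
eef_rot: [180.0, 0.0, -51.9]
contact_force: [1.3, -0.1, -1.2]
width: 0.448
```

```bash
python3 -c "
from h import *
mv([.4173,.2337,.085],-84.3)
"
```

```text
t 12.4833 pos [0.4147 0.2352 0.1218] rot [ 1.7997e+02  2.0000e-02 -5.1870e+01] F [ 1.3 -0.1 -1.2] w 39.0
-> tx 0.28 ty -0.11 tz 3.68 twist 0.566
```

Call:
drive_tool(rows=[{"fingers":3.5,"tx":0.3,"ty":-0.1,"tz":0,"twist":0.12},{"fingers":3.5,"tx":0.3,"ty":-0.1,"tz":0,"twist":0.24},{"fingers":3.5,"tx":0.3,"ty":-0.1,"tz":0,"twist":0.36},{"fingers":3.5,"tx":0.3,"ty":-0.1,"tz":2,"twist":0.48},{"fingers":3.5,"tx":0.3,"ty":-0.1,"tz":3.7,"twist":0.566},{"fingers":3.5,"tx":0.3,"ty":-0.1,"tz":4.5,"twist":0.566},{"fingers":3.5,"tx":0.3,"ty":-0.1,"tz":4.5,"twist":0.566},{"fingers":3.5,"tx":0.3,"ty":-0.1,"tz":4.5,"twist":0.566}])

```text
t: 13.15
ee_pos: [0.4188, 0.2319, 0.0768]
eef_rot: [180.0, -0.0, -84.0]
contact_force: [-0.4, 1.7, -1.8]
width: 0.45
```

```bash
python3 -c "
from h import *
c=cap('scene');ims=[c['color']]+[cap('scene')['color'] for _ in range(3)]
t=cap('top')
m=np.mean(ims,0).astype(np.uint8)
a=cv2.resize(m[270:350,230:310],None,fx=6,fy=6,interpolation=2)
b=cv2.resize(t['color'][235:305,155:220],None,fx=4.8,fy=6.85,interpolation=2)
cv2.imwrite('pics/p4.png',np.hstack([a,cv2.resize(b,(312,480))]))
p=proj(c,[.4143,.2628,.06]);print((p-[230,270])*6)
mv([.4173,.2337,.085],-84.3)
p=proj(t,[.4143,.2628,.06]);print((p-[155,235])*[4.8,6.85])
"
```

```text
[241.14264516 289.02800652]
t 13.4 pos [0.4193 0.2325 0.0778] rot [-1.7992e+02  7.0000e-02 -8.4120e+01] F [-0.  0. -1.] w 38.9
-> tx -0.14 ty 0.18 tz -0.72 twist 0.003
[148.74783299 238.14741698]
```

View pics/p4.png

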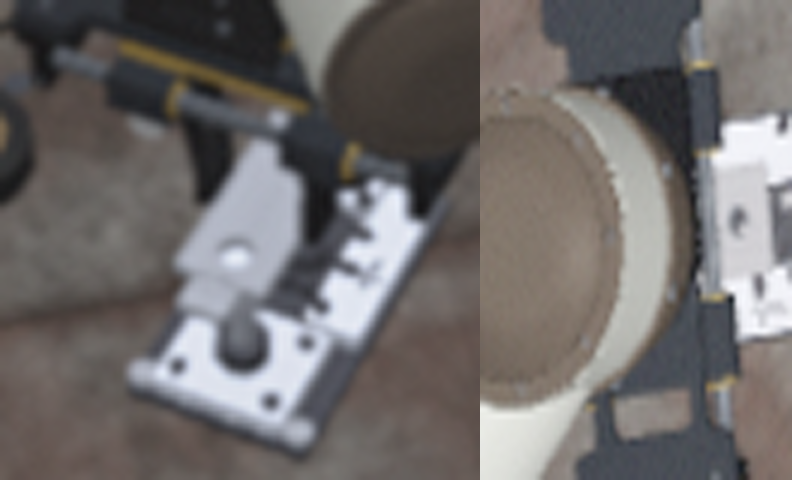

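The scene tile shows the blank over the jig with hole A at crop (236,257) and pin A below it at (243,~322). The top tile shows hole B at (740,220). Now I'll compute hole positions against the pins.

```bash
python3 -c "
from h import *
S=cap('scene');T=cap('top')
zt=.0778-.002
h=ray(S,(230+236.5/6-.4,270+257/6-.4),zt+.006); print('holeA top ray',h, 'blob',it(S,S['color'],h[:2],zt+.003,12,-1))
print('holeB',ray(T,(209.2-.4,267.1-.4),zt+.006))
mv([.4173,.2337,.085],-84.3)
s=telemetry.sense();p=s['ee_pos'];y=np.radians(s['eef_rot'][2]);d=np.array([np.cos(y),np.sin(y)])
print('expected holes from TCP (+0.9mm)',p[:2]+d*(-.0291),p[:2]+d*.0309)
"
```

```text
holeA top ray [0.41637409 0.26404411 0.0818    ] blob [0.41822534 0.26277914]
holeB [0.42076247 0.20274886 0.0818    ]
t 13.5 pos [0.4191 0.2323 0.0775] rot [-1.7995e+02  5.0000e-02 -8.4140e+01] F [ 0.8 -0.6 -1.5] w 38.8
-> tx -0.16 ty 0.16 tz -0.75 twist 0.003
expected holes from TCP (+0.9mm) [0.41608047 0.26125508] [0.42221134 0.20156913]
```

Call:
drive_tool(rows=[{"fingers":3.5,"tx":-0.15,"ty":0.2,"tz":0,"twist":0.003},{"fingers":3.5,"tx":-0.15,"ty":0.2,"tz":0.7,"twist":0.003},{"fingers":3.5,"tx":-0.15,"ty":0.2,"tz":1.1,"twist":0.003},{"fingers":3.5,"tx":-0.15,"ty":0.2,"tz":1.1,"twist":0.003},{"fingers":3.5,"tx":-0.15,"ty":0.2,"tz":1.1,"twist":0.003}], force=25)

```text
t: 13.92
ee_pos: [0.4164, 0.2331, 0.0654]
eef_rot: [179.9, -0.1, -84.3]
contact_force: [0.6, -1.0, -1.1]
width: 0.45
```

```bash
python3 -c "
from h import *
mv([.4171,.2335,.06],-84.3)
"
```

```text
t 13.9167 pos [0.4164 0.2331 0.0654] rot [ 1.7994e+02 -6.0000e-02 -8.4320e+01] F [ 0.6 -1.  -1.1] w 39.1
-> tx -0.04 ty -0.08 tz 0.54 twist -0.000
```

Call:
drive_tool(rows=[{"fingers":3.5,"tx":-0.03,"ty":-0.06,"tz":0.4,"twist":0},{"fingers":3.5,"tx":-0.03,"ty":-0.06,"tz":0.7,"twist":0},{"fingers":3.5,"tx":-0.03,"ty":-0.06,"tz":1.0,"twist":0},{"fingers":3.5,"tx":-0.03,"ty":-0.06,"tz":1.0,"twist":0},{"fingers":3.5,"tx":-0.03,"ty":-0.06,"tz":1.0,"twist":0}])

```text
t: 14.33
ee_pos: [0.4171, 0.2335, 0.0557]
eef_rot: [180.0, -0.0, -84.3]
contact_force: [0.2, 0.6, -0.7]
width: 0.454
```

```bash
python3 -c "
from h import *
mv([.4171,.2335,.05],-84.3);print(telemetry.sense()['moment'])
"
```

```text
t 14.3333 pos [0.4171 0.2335 0.0557] rot [ 1.7997e+02 -3.0000e-02 -8.4330e+01] F [ 0.2  0.6 -0.7] w 39.5
-> tx 0.00 ty 0.00 tz 0.57 twist -0.000
[ 0.07598069  0.13571008 -0.04060826]
```

Call:
drive_tool(rows=[{"fingers":3.5,"tx":0,"ty":0,"tz":0.4,"twist":0},{"fingers":3.5,"tx":0,"ty":0,"tz":0.7,"twist":0},{"fingers":3.5,"tx":0,"ty":0,"tz":1.0,"twist":0},{"fingers":3.5,"tx":0,"ty":0,"tz":1.2,"twist":0},{"fingers":3.5,"tx":0,"ty":0,"tz":1.2,"twist":0}])

```text
t: 14.75
ee_pos: [0.417, 0.2334, 0.0434]
eef_rot: [180.0, -0.0, -84.3]
contact_force: [0.3, 0.8, -1.9]
width: 0.449
```

```bash
python3 -c "
from h import *
mv([.4171,.2335,.033],-84.3);print(telemetry.sense()['moment'])
"
```

```text
t 14.75 pos [0.417  0.2334 0.0434] rot [ 1.7995e+02 -4.0000e-02 -8.4330e+01] F [ 0.3  0.8 -1.9] w 39.1
-> tx -0.01 ty -0.01 tz 1.04 twist -0.001
[-0.01004923  0.11814511 -0.04738037]
```

Call:
drive_tool(rows=[{"fingers":3.5,"tx":0,"ty":0,"tz":0.3,"twist":0},{"fingers":3.5,"tx":0,"ty":0,"tz":0.6,"twist":0},{"fingers":3.5,"tx":0,"ty":0,"tz":0.9,"twist":0},{"fingers":3.5,"tx":0,"ty":0,"tz":1.2,"twist":0},{"fingers":3.5,"tx":0,"ty":0,"tz":1.2,"twist":0},{"fingers":3.5,"tx":0,"ty":0,"tz":1.2,"twist":0}])

```text
t: 15.25
ee_pos: [0.4173, 0.2338, 0.032]
eef_rot: [-180.0, 0.0, -84.3]
contact_force: [-0.6, 0.7, -0.2]
width: 0.46
```

Call:
drive_tool(rows=[{"fingers":3.5,"tx":0,"ty":0,"tz":0.15,"twist":0},{"fingers":3.5,"tx":0,"ty":0,"tz":0.15,"twist":0}])

```text
t: 15.42
ee_pos: [0.4173, 0.2338, 0.0319]
eef_rot: [-180.0, -0.0, -84.3]
contact_force: [-3.6, -1.6, 13.1]
width: 0.449
```

Call:
drive_tool(rows=[{"fingers":6,"tx":0,"ty":0,"tz":0,"twist":0},{"fingers":6,"tx":0,"ty":0,"tz":0,"twist":0},{"fingers":6,"tx":0,"ty":0,"tz":0,"twist":0},{"fingers":6,"tx":0,"ty":0,"tz":0,"twist":0},{"fingers":6.5,"tx":0,"ty":0,"tz":-4,"twist":0},{"fingers":6.5,"tx":0,"ty":0,"tz":-8,"twist":0},{"fingers":6.5,"tx":0,"ty":0,"tz":-10,"twist":0}])

```text
t: 16.0
ee_pos: [0.4189, 0.235, 0.134]
eef_rot: [-179.7, 0.1, -84.3]
contact_force: [0.1, 1.2, -0.0]
width: 0.735
```

```bash
python3 -c "
from h import *
mv([.4247,.0485,.06],-166.3)
"
```

```text
t 16.0 pos [0.4189 0.235  0.134 ] rot [-1.7973e+02  1.5000e-01 -8.4260e+01] F [ 0.1  1.2 -0. ] w 64.0
-> tx 18.63 ty 1.32 tz 7.35 twist 1.432
```

Call:
drive_tool(rows=[{"fingers":6.8,"tx":18.6,"ty":1.3,"tz":0,"twist":1.432},{"fingers":6.8,"tx":18.6,"ty":1.3,"tz":0,"twist":1.432},{"fingers":6.8,"tx":18.6,"ty":1.3,"tz":0,"twist":1.432},{"fingers":6.8,"tx":18.6,"ty":1.3,"tz":0,"twist":1.432},{"fingers":6.8,"tx":18.6,"ty":1.3,"tz":0,"twist":1.432},{"fingers":6.8,"tx":18.6,"ty":1.3,"tz":0,"twist":1.432},{"fingers":6.8,"tx":18.6,"ty":1.3,"tz":2,"twist":1.432},{"fingers":6.8,"tx":18.6,"ty":1.3,"tz":4,"twist":1.432},{"fingers":6.8,"tx":18.6,"ty":1.3,"tz":6,"twist":1.432},{"fingers":6.8,"tx":18.6,"ty":1.3,"tz":7,"twist":1.432}])

```text
t: 16.83
ee_pos: [0.4215, 0.0466, 0.0584]
eef_rot: [180.0, -0.2, -156.4]
contact_force: [-0.2, 0.7, 0.8]
width: 0.781
```

Run:
```python
from h import *
S=[cap('scene') for _ in range(5)];T=cap('top')
c=S[0];m=np.mean([s['color'] for s in S],0)
a=cv2.resize(m[280:350,240:310].astype(np.uint8),None,fx=6.4,fy=6.4,interpolation=2)
b=cv2.resize(T['color'][245:300,165:220],(448,448),interpolation=2)
cv2.imwrite('pics/p5.png',np.hstack([a,b])[:,:800])
mv([.4247,.0492,.06],-166.4)
```

```text
t 17.1333 pos [0.4234 0.0477 0.0612] rot [-1.8000e+02  1.1000e-01 -1.5581e+02] F [-0.3  0.3 -0.1] w 68.2
-> tx -0.18 ty 0.08 tz 0.12 twist 0.185
```

View pics/p5.png

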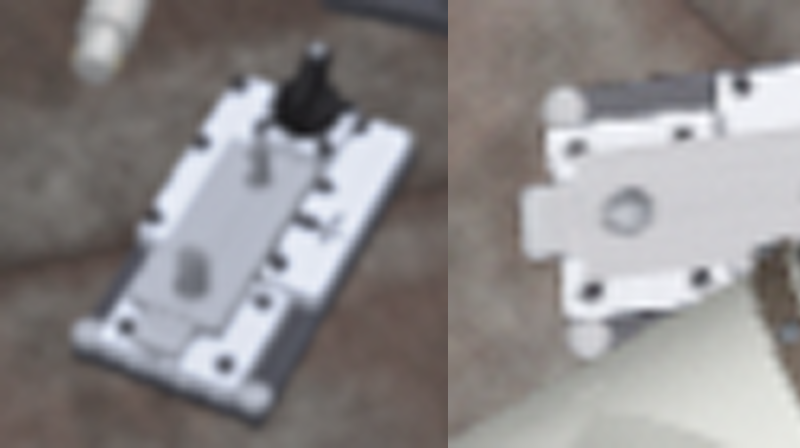

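The picture shows the blank flat on the jig with both pins through it: pin A at (190,270), pin B at (262,160), and the pointer still on its mark. Now I'll pick the plate.

Call:
drive_tool(rows=[{"fingers":6.8,"tx":-0.2,"ty":0.1,"tz":1,"twist":0.1},{"fingers":6.8,"tx":-0.2,"ty":0.1,"tz":2.5,"twist":0.185},{"fingers":6.8,"tx":-0.2,"ty":0.1,"tz":4,"twist":0.185},{"fingers":6.8,"tx":-0.2,"ty":0.1,"tz":5.2,"twist":0.185},{"fingers":6.8,"tx":-0.2,"ty":0.1,"tz":5.6,"twist":0.185},{"fingers":6.8,"tx":-0.2,"ty":0.1,"tz":5.6,"twist":0.185},{"fingers":6.8,"tx":-0.2,"ty":0.1,"tz":5.6,"twist":0.185}])

```text
t: 17.72
ee_pos: [0.4247, 0.0494, 0.0051]
eef_rot: [180.0, 0.1, -166.5]
contact_force: [0.5, -0.2, 0.2]
width: 0.779
```

Call:
drive_tool(rows=[{"fingers":3.8,"tx":0,"ty":0,"tz":0,"twist":0},{"fingers":3.8,"tx":0,"ty":0,"tz":0,"twist":0},{"fingers":3.8,"tx":0,"ty":0,"tz":0,"twist":0},{"fingers":3.8,"tx":0,"ty":0,"tz":0,"twist":0},{"fingers":3.8,"tx":0,"ty":0,"tz":0,"twist":0},{"fingers":3.8,"tx":0,"ty":0,"tz":0,"twist":0}], force=40)

```text
t: 18.22
ee_pos: [0.4243, 0.0492, 0.0048]
eef_rot: [180.0, 0.0, -166.5]
contact_force: [-0.9, 1.6, 2.3]
width: 0.499
```

Run:
```python
from h import *
mv([.4247,.0492,.06],-166.4)
```

```text
t 18.2167 pos [0.4243 0.0492 0.0048] rot [ 1.7999e+02  3.0000e-02 -1.6654e+02] F [-0.9  1.6  2.3] w 43.4
-> tx -0.04 ty -0.01 tz -5.52 twist -0.002
```

Call:
drive_tool(rows=[{"fingers":3.8,"tx":0,"ty":0,"tz":-3,"twist":0},{"fingers":3.8,"tx":0,"ty":0,"tz":-6,"twist":0},{"fingers":3.8,"tx":0,"ty":0,"tz":-10,"twist":0},{"fingers":3.8,"tx":0,"ty":0,"tz":-12,"twist":0}])

```text
t: 18.55
ee_pos: [0.4251, 0.0494, 0.1277]
eef_rot: [180.0, 0.2, -166.5]
contact_force: [0.2, 0.8, -3.8]
width: 0.498
```

Run:
```python
from h import *
mv([.4173,.2328,.115],-84.3)
```

```text
t 18.55 pos [0.4251 0.0494 0.1277] rot [ 179.97    0.24 -166.51] F [ 0.2  0.8 -3.8] w 43.3
-> tx -3.51 ty 18.02 tz 1.29 twist -1.435
```

Call:
drive_tool(rows=[{"fingers":3.8,"tx":-3.5,"ty":18,"tz":0.5,"twist":-1.435},{"fingers":3.8,"tx":-3.5,"ty":18,"tz":0.5,"twist":-1.435},{"fingers":3.8,"tx":-3.5,"ty":18,"tz":0.5,"twist":-1.435},{"fingers":3.8,"tx":-3.5,"ty":18,"tz":0.5,"twist":-1.435},{"fingers":3.8,"tx":-3.5,"ty":18,"tz":0.5,"twist":-1.435},{"fingers":3.8,"tx":-3.5,"ty":18,"tz":0.5,"twist":-1.435},{"fingers":3.8,"tx":-3.5,"ty":18,"tz":0.5,"twist":-1.435},{"fingers":3.8,"tx":-3.5,"ty":18,"tz":0.5,"twist":-1.435},{"fingers":3.8,"tx":-3.5,"ty":18,"tz":0.5,"twist":-1.435},{"fingers":3.8,"tx":-3.5,"ty":18,"tz":0.5,"twist":-1.435}])

```text
t: 19.38
ee_pos: [0.4153, 0.2316, 0.1184]
eef_rot: [179.9, -0.1, -94.6]
contact_force: [0.3, -0.5, -3.7]
width: 0.496
```

Run:
```python
from h import *
mv([.4173,.2328,.085],-84.3)
```

```text
t 19.3833 pos [0.4153 0.2316 0.1184] rot [ 1.7987e+02 -1.0000e-01 -9.4590e+01] F [ 0.3 -0.5 -3.7] w 43.1
-> tx -0.14 ty -0.20 tz 3.34 twist -0.180
```

Call:
drive_tool(rows=[{"fingers":3.8,"tx":-0.1,"ty":-0.15,"tz":0.5,"twist":-0.1},{"fingers":3.8,"tx":-0.1,"ty":-0.15,"tz":2,"twist":-0.18},{"fingers":3.8,"tx":-0.1,"ty":-0.15,"tz":3,"twist":-0.18},{"fingers":3.8,"tx":-0.1,"ty":-0.15,"tz":3.6,"twist":-0.18},{"fingers":3.8,"tx":-0.1,"ty":-0.15,"tz":3.6,"twist":-0.18},{"fingers":3.8,"tx":-0.1,"ty":-0.15,"tz":3.6,"twist":-0.18}], force=30)

```text
t: 19.88
ee_pos: [0.4176, 0.2328, 0.083]
eef_rot: [179.9, -0.1, -84.6]
contact_force: [0.9, 0.9, -2.7]
width: 0.498
```

Run:
```python
from h import *
S=cap('scene')
zt=telemetry.sense()['ee_pos'][2]-.0048+.012
for z in (zt,zt-.006): print('holeA scene',it(S,S['color'],[.4165,.2635],z,11,-1))
mv([.4173,.2328,.06],-84.3)
s=telemetry.sense();p=s['ee_pos'];y=np.radians(s['eef_rot'][2]);d=np.array([np.cos(y),np.sin(y)])
print('exp hole A',p[:2]-d*.0304)
m=S['color'];cv2.imwrite('pics/p6.png',cv2.resize(m[265:345,230:310],None,fx=6,fy=6,interpolation=2))
```

```text
holeA scene [0.41380421 0.26771528]
holeA scene [0.41664014 0.26350759]
t 19.9333 pos [0.418  0.2332 0.0836] rot [-1.800e+02 -1.000e-02 -8.462e+01] F [-0.3  0.6 -3.1] w 43.8
-> tx 0.03 ty 0.07 tz 2.36 twist -0.006
exp hole A [0.41511139 0.26343498]
```

Call:
drive_tool(rows=[{"fingers":3.8,"tx":0.02,"ty":0.07,"tz":0.8,"twist":-0.006},{"fingers":3.8,"tx":0.02,"ty":0.07,"tz":1.4,"twist":-0.006},{"fingers":3.8,"tx":0.02,"ty":0.07,"tz":1.8,"twist":-0.006},{"fingers":3.8,"tx":0.02,"ty":0.07,"tz":2.2,"twist":-0.006},{"fingers":3.8,"tx":0.02,"ty":0.07,"tz":2.5,"twist":-0.006},{"fingers":3.8,"tx":0.02,"ty":0.07,"tz":2.5,"twist":-0.006}])

```text
t: 20.43
ee_pos: [0.4168, 0.2325, 0.0577]
eef_rot: [179.9, -0.1, -84.3]
contact_force: [0.0, -1.1, -3.7]
width: 0.501
```

Run:
```python
from h import *
mv([.4173,.233,.05],-84.3);print(telemetry.sense()['moment'])
```

```text
t 20.4333 pos [0.4168 0.2325 0.0577] rot [ 1.7993e+02 -6.0000e-02 -8.4280e+01] F [ 0.  -1.1 -3.7] w 43.6
-> tx -0.04 ty -0.05 tz 0.77 twist 0.000
[0.01446795 0.12307577 0.01024491]
```

Call:
drive_tool(rows=[{"fingers":3.8,"tx":-0.03,"ty":-0.03,"tz":0.3,"twist":0},{"fingers":3.8,"tx":-0.03,"ty":-0.03,"tz":0.6,"twist":0},{"fingers":3.8,"tx":-0.03,"ty":-0.03,"tz":0.9,"twist":0},{"fingers":3.8,"tx":-0.03,"ty":-0.03,"tz":1.2,"twist":0},{"fingers":3.8,"tx":-0.03,"ty":-0.03,"tz":1.5,"twist":0},{"fingers":3.8,"tx":-0.03,"ty":-0.03,"tz":1.5,"twist":0},{"fingers":3.8,"tx":-0.03,"ty":-0.03,"tz":1.5,"twist":0}])

```text
t: 21.02
ee_pos: [0.4174, 0.2331, 0.0432]
eef_rot: [180.0, -0.0, -84.3]
contact_force: [0.5, 0.2, -3.5]
width: 0.5
```

Call:
drive_tool(rows=[{"fingers":3.8,"tx":0,"ty":0,"tz":0.15,"twist":0},{"fingers":3.8,"tx":0,"ty":0,"tz":0.3,"twist":0},{"fingers":3.8,"tx":0,"ty":0,"tz":0.35,"twist":0},{"fingers":3.8,"tx":0,"ty":0,"tz":0.35,"twist":0}])

```text
t: 21.35
ee_pos: [0.4176, 0.2333, 0.0408]
eef_rot: [-180.0, 0.0, -84.3]
contact_force: [-2.4, -0.0, 4.4]
width: 0.505
```

Contact came at the expected height, with the plate underside at 36 mm. I'll release and retreat.

Call:
drive_tool(rows=[{"fingers":6,"tx":0,"ty":0,"tz":0,"twist":0},{"fingers":6,"tx":0,"ty":0,"tz":0,"twist":0},{"fingers":6,"tx":0,"ty":0,"tz":0,"twist":0},{"fingers":6,"tx":0,"ty":0,"tz":0,"twist":0},{"fingers":6,"tx":0,"ty":0,"tz":-4,"twist":0},{"fingers":6,"tx":0,"ty":0,"tz":-8,"twist":0},{"fingers":6,"tx":0,"ty":0,"tz":-12,"twist":0}])

```text
t: 21.93
ee_pos: [0.4172, 0.2328, 0.1609]
eef_rot: [179.9, -0.1, -84.3]
contact_force: [1.0, 1.1, -0.8]
width: 0.689
```

Call:
drive_tool(rows=[{"fingers":6,"tx":20,"ty":0,"tz":0,"twist":0},{"fingers":6,"tx":20,"ty":0,"tz":0,"twist":0},{"fingers":6,"tx":20,"ty":0,"tz":0,"twist":0},{"fingers":6,"tx":20,"ty":0,"tz":0,"twist":0},{"fingers":6,"tx":20,"ty":0,"tz":0,"twist":0},{"fingers":6,"tx":20,"ty":0,"tz":0,"twist":0},{"fingers":6,"tx":20,"ty":0,"tz":0,"twist":0}])

```text
t: 22.52
ee_pos: [0.4374, 0.0327, 0.16]
eef_rot: [-180.0, 0.0, -84.5]
contact_force: [1.1, 0.5, 0.2]
width: 0.689
```

Run:
```python
from h import *
S=[cap('scene') for _ in range(5)];T=cap('top')
m=np.mean([s['color'] for s in S],0)
a=cv2.resize(m[280:350,240:310].astype(np.uint8),(448,448),interpolation=2)
b=cv2.resize(T['color'][240:305,165:215],(345,448),interpolation=2)
cv2.imwrite('pics/p7.png',np.hstack([a,b]))
n=np.load('avg1.npz')['s']; kw=dict(x0=30,x1=95,y0=-44,y1=-4,k=6)
for im in(n,m):
  g=rect(S[0],im,**kw).mean(2)
  for y in(-24,-26): print(y,g[int((-4-y)*6),::12].round().astype(int)[10:24])
mv([.4173,.233,.05],-84.3)
```

```text
-24 [235 235 234 226 208 182 162 174 198 215 222 229 231 236]
-26 [234 233 226 210 186 173 169 175 188 191 196 209 222 233]
-24 [237 236 236 229 211 185 164 177 202 218 224 231 233 238]
-26 [236 234 228 213 190 176 171 178 191 193 199 213 225 234]
t 22.8167 pos [0.4375 0.0353 0.1599] rot [-180.      0.    -84.16] F [-0.1 -0.2  0.2] w 59.8
-> tx -19.88 ty -0.01 tz 10.99 twist 0.003
```

View pics/p7.png

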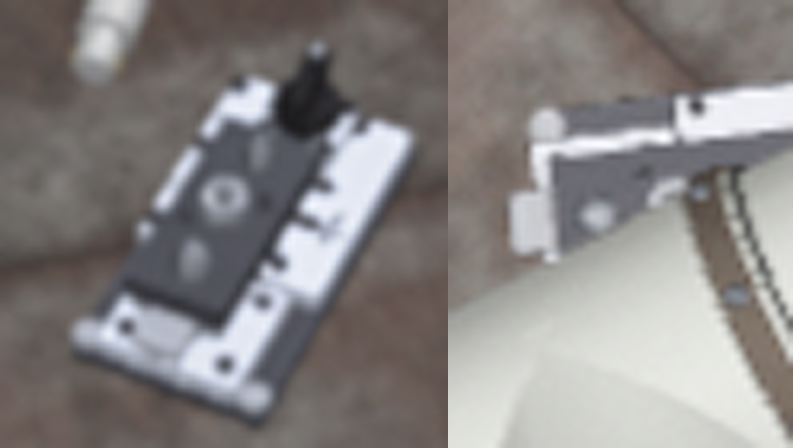

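The picture shows the plate flat on the blank, bush up at (223,197), with both pin tips through at (193,258) and (260,150). The pointer profile is unchanged and the gripper is clear.

```bash
python3 -c "
from h import *
print(finish_job())"
```

```text
the job is handed in; nothing more can be done
None
```

The jig is loaded and I handed the job in at about 23 s, well inside the 72 s limit; no verdict was reported.

- **Pitch:** I turned the knob 0.82 rad clockwise, about 4.9 mm of slide travel. The starting offset, worked out from both cameras, was about 4.8 mm. The pointer's picture profile over the line was the same at the end as right after setting, within about 0.2 mm.
- **Long blank:** The first grasp closed over the top of the blank and did not move it; the second one held. It threaded over both pins with almost no side force and seated with its underside at about 30 mm. A 13 N press confirmed it was on the shoulders.
- **Drill plate:** It went on with the guide bush up and the large hole on the thick pin. It met the blank with its underside at about 36 mm, the expected height. The last picture shows both pin tips through it.
- **Retreat:** The gripper was clear and unloaded when I handed in. I planned paths clear of the short blank and the other things on the bench, but did not re-measure them at the end.

**Disagreement:** The two cameras differed by about 5 mm in x. I used values between the two, which the knob grip and both fits bore out. The final top view was partly blocked by the arm, so the last check rests mainly on the scene camera.

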